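Unlock and open the heel case

TASK

Open the green heel case. With closed fingers push the red safety tab sideways towards the yellow latch lever until you feel it seat firmly against its spring stop (its travel differs from case to case and cannot be seen; do not pinch or force it), then lift the yellow latch lever right up, and then raise the lid by its yellow pull so that it stands wide open. Let go, and leave the things lying around where they are.

Things in the scene. Friction and masses are not known exactly. Their poses are not given: they have to be found in the camera images.
- case: Green steel case, fixed to the bench, 160 (x) by 260 (y) mm, lid top at z = 85 mm. Origin: centre of its underside; x points to its back, y to the left seen from its front, z up; all mm figures here are in this frame. On its front a black latch housing with a steel cover plate (x -122 to -80, y -125 to 45, flat top z = 74) carries the red tab and the yellow lever.
- safety_tab: Red safety tab on the cover plate. Origin: centre of its foot, x = -101, z = 74, at the start y = 20 to 16. Slides only to case -y (towards the lever) with 5 N friction and stays where left. Between y = 8 and -24 it meets a hidden spring stop (5 N per mm). Pressed firmly into it, 9 to 14 N of push in all, it frees the latch; over 20 N damages it. It springs back under 2 mm, latch still free.
- tab_push (a point): Centre of the flat +y side of the red tab's knob, where closed fingers push it: 7 mm to +y of the tab's origin and 16 mm above it. The knob is 24 (x) by 14 (y) mm and reaches 26 mm above the cover plate; its foot is 28 by 20 by 5 mm.
- lever_grip (a point): Middle of the yellow grip of the latch lever, 34 mm long, 14 mm wide (case y), 12 mm thick. At the start the lever lies level towards the front, this point at x = -148, y = -85, z = 84, clear in front of the housing.
- lever (a joint): Angle of the latch lever, rad: 0 lying level, grows as the grip is lifted, up to 1.4. Its hinge axis runs along case y through x = -95, z = 84 mm; the grip is 53 mm from it. It moves only some hundredths until the tab is released, then turns under about 4 N at the grip and stays where it is left. From 0.8 rad the lid is free.
- lid_pull (a point): Middle of the yellow pull on the lid's front edge: a tongue 14 mm wide (case y), 10 mm thick, that juts 33 mm out in front of the lid's edge. At the start it is at x = -106, y = 100, z = 80 mm, with free space below and in front.
- lid (a joint): Opening angle of the lid, rad: 0 shut, up to 1.6. Its hinge axis runs along case y through x = 84, z = 77 mm; the pull is 190 mm from it. It takes about 5 N at the pull and stays where it is left.
- jar_mid (a point): Small glass jar of pegs, 48 mm across, 65 mm high, beside the case (point 10 mm above its underside). Bystander.
- spool_mid (a point): Spool of thread, 43 mm across, 56 mm high, beside the case (point 10 mm above its underside). Bystander.
- cream_tin_mid (a point): Flat round red tin, 62 mm across, 22 mm high (point 10 mm above its underside). Bystander.
- loose_heel_mid (a point): Brown leather heel block, 58 by 62 by 21 mm (its middle). Bystander.
- tape_mid (a point): Round brown tape measure, 54 by 79 by 21 mm (its middle). Bystander.
- pincers_mid (a point): Pincers with red handles, 58 by 160 by 12 mm, lying flat (point 10 mm above the bench at its middle). Bystander.

How it is judged:
On the way, in this order (a step that is already met when the one before it is completed fails the run):
1. the safety tab has been pushed along towards the lever (y of safety_tab in the frame of case below 0.009 m), for 0.1 s.
2. the latch lever is lifted by at least 0.9 rad (value of joint lever above 0.9 rad), for 0.2 s.
3. the lid is opened by at least 1.0 rad (value of joint lid above 1 rad), for 0.2 s.
At the end, for the whole second after the job is handed in: The lid stands open by at least 1.0 rad and at rest, the latch lever is up (at least 0.8 rad), and the safety tab is still pushed at least 11 mm along from its y = 20 mm end (value of joint lid above 1 rad and velocity of joint lid between -0.1 and 0.1 rad/s and value of joint lever above 0.8 rad and y of safety_tab in the frame of case below 0.009 m); the robot touches nothing.
It fails at once if the safety tab is pushed with more than 20 N (contact force between any of the arm, the fingers and safety_tab above 20 N).
It fails at once if a bystander is moved by more than 25 mm (distance of any of jar_mid, spool_mid, cream_tin_mid, loose_heel_mid, tape_mid, pincers_mid from where it was at the start of the episode above 0.025 m).
It also fails if it takes over 72 s, if anything falls off the work surface, if the arm or the gripper's body presses on something with over 40 N, if the wrist force passes 120 N, or if a joint passes its speed limit or range.

ROBOT

A 6-joint arm with a two-finger parallel gripper is mounted at the origin on a cart in front of the work surface, level with it; the furniture and walls round the work are solid. World frame = base frame: x ahead of the robot, y to its left, z up, the work surface at z = 0. Lengths are in m, angles in rad, forces in N, time in s.
With the tool pointing down it reaches from about 0.35 to 0.85 m from the base axis. Payload 8.1 kg.
Tool frame: the origin (TCP) lies on the mounting face of the last link; the fingertips stand 186 mm ahead of it and the grasp point (between the pads) lies 167 mm ahead of it; z points along the fingers, y is the line along which they close (so a half turn about z gives the same grasp; the last joint's range is limited). The gripper opens to 93 mm and grips with 3 to 60 N. Pads are 15 mm wide; open, the fingers measure 128 mm over their backs; the gripper's body (75 mm by 188 mm) begins 65 mm behind the grasp point.
Start: joints at [1.201, 0.13, 1.488, -0, 1.523, -0.085], TCP at [0.169, 0.576, 0.405] pointing down, gripper open.
Joint ranges: [-2.96, 2.96], [-0.89, 2.26], [0.02, 2.5], [-1.34, 4.48], [0, 2.73], [-2.66, 2.66]. Speed limits (rad/s): [2.39, 2.39, 2.79, 3.14, 3.14, 3.14].

INTERFACE

Orientations are given as a rotation vector (axis times angle).
In Python, from plant import * gives the robot as it stands. The module is installed in compiled form; this text tells all that it offers.
- The arm moves only by the tool arm_command, never from a script. Its argument "increments" is a list of rows, each a list of 6 numbers: the shift along the tool's x, y, z in units of 0.2 m (1.0 is 0.2 m), then the turn, a rotation vector about the tool's x, y, z in units of pi rad (1.0 is pi rad). A call has exactly 5 rows; each row is the pose to reach, as a shift and turn from the pose commanded when the call began, along the tool's axes at that moment, turning the shorter way round; what a row does not reach only later rows make up. A row lasts 1/8 s, in which the tool goes at most 62.5 mm and 10.7 degrees, less where a joint would pass 70% of its speed; a pose out of reach is approached as far as the arm can. A call with a number of a shift or a turn outside -1 to 1 is refused whole. A call with a gripper value outside its range is refused whole. "fingers" is the closure, from -1 (fully open) to 1 (shut), set as the call begins (left out, the last holds). The fingers move at their own pace and stop on an object; "force" is the grip in N (left out, the last holds). Time passes only in rows, so rows that repeat a pose let the fingers close, or fill a call up. It gives the time, the measured TCP pose, the force, the opening and the grip force at its end, in the units of the state.
- read_state(): the state, without advancing time (a new reading comes with each control period).
- read_camera(name): name is "scene" or "top" or "wrist"; returns a dict with "image" (384x512x3 uint8, red, green, blue), "fx", "fy", "cx", "cy" (pixels), "T" (4x4, takes a point from camera to world coordinates). Camera axes: x right, y down, z forward; pixel columns grow to the right and rows downward; lengths in m; the calibration is good to about 2 mm. The wrist camera is an equidistant fisheye: a pixel r from the principal point sees the ray r / f radians off the axis. A picture is of the moment at which its call begins. There is no depth.
- close_job(): hands the job in; it is judged then, once.
The state is a dict: "t": time; "q": joint angles; "dq": joint speeds; "joint_torque": joint torques, N m; "tool_pos": TCP position; "orientation": TCP orientation; "force": force on the tool from outside, world axes, zero at the start; "wrist_torque": the same for the moment, N m; "opening": finger opening in m; "gripper_force": force on a finger pad.
Only numpy, scipy, OpenCV 4.12 (cv2) and the standard library are available. Lean on these libraries where they do the work, as an engineer would, in place of code of your own. Each camera call takes 0.05 s, during which the arm holds its last target. There are 200 camera calls.

## Working session

There is one attempt and no reset: what is moved stays moved. The work goes in short steps, Python scripts to look and compute and a tool call to move; the robot and the scene stay as the last step left them, time stands still between calls to the robot, and variables do not carry over. Pictures are saved under pics/ and viewed, at most 13 in all, crops included, and the job is handed in when it is done.

Besides the shell and the picture viewer there is one more tool, called after "Request:" by a JSON object that holds its "api" and its "payload", one argument or row to a line. arm_command: Moves the arm, as the interface text tells. Shifts and turns lie within -1 to 1; 1 stands for 0.2 m of shift or pi rad of turn. Its arguments: {"type":"object","properties":{"increments":{"type":"array","items":{"type":"array","items":{"type":"number","minimum":-1,"maximum":1}}},"fingers":{"type":"number"},"force":{"type":"number"}},"required":["increments"]}

```bash
mkdir -p pics
cat > h.py <<'E'
from plant import *
import numpy as np, cv2
from scipy.spatial.transform import Rotation as R
def snap(n,f):
    c=read_camera(n); cv2.imwrite('pics/'+f,c['image'][:,:,::-1]); np.savez('pics/'+f+'.npz',**c); return c
def ray(c,u,v):
    x=(u-c['cx'])/c['fx'];y=(v-c['cy'])/c['fy']
    T=c['T'];d=T[:3,:3]@np.array([x,y,1]);return T[:3,3],d
def onz(c,u,v,z):
    o,d=ray(c,u,v);return o+d*(z-o[2])/d[2]
E
python3 - <<'E'
from h import *
s=read_state();print({k:np.round(v,3) for k,v in s.items()})
for n in('top','scene'):
    c=snap(n,n+'0.png');print(n,c['fx'],c['cx'],c['cy'],np.round(c['T'],3).tolist())
a=cv2.imread('pics/top0.png');cv2.imwrite('pics/top0b.png',cv2.resize(a,(800,600)))
E
```

```text
{'t': np.float64(0.0), 'q': array([ 1.201,  0.131,  1.489,  0.   ,  1.523, -0.085]), 'dq': array([-0.   , -0.   , -0.   ,  0.001, -0.002, -0.   ]), 'joint_torque': array([-0.0000e+00, -5.5984e+01, -4.9176e+01,  7.7000e-02,  3.5000e-02,
       -0.0000e+00]), 'tool_pos': array([0.168, 0.576, 0.404]), 'orientation': array([-4.460e-01, -3.109e+00,  3.000e-03]), 'force': array([-0.375, -0.351,  0.96 ]), 'wrist_torque': array([-0.027,  0.04 ,  0.007]), 'gripper_force': np.float64(0.0), 'opening': np.float64(0.093)}
top 458.3890121056564 257.10283413818587 190.19408511572047 [[-0.016, -0.998, 0.066, 0.457], [-1.0, 0.017, 0.006, -0.014], [-0.007, -0.066, -0.998, 1.74], [0.0, 0.0, 0.0, 1.0]]
scene 405.6860294910563 257.85764160886794 189.4359088958608 [[0.578, -0.496, 0.648, -0.252], [-0.816, -0.336, 0.471, -0.628], [-0.016, -0.801, -0.599, 0.848], [0.0, 0.0, 0.0, 1.0]]
```

View pics/top0b.png

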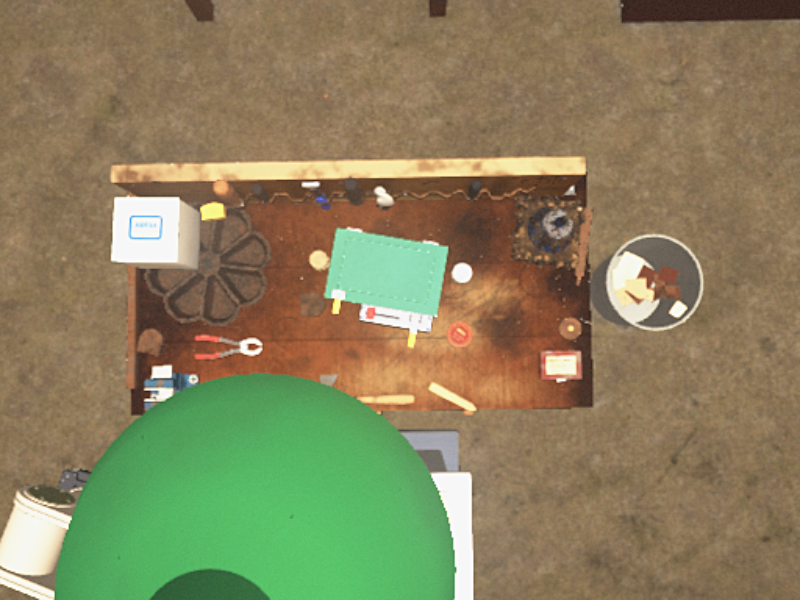

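View pics/scene0.png

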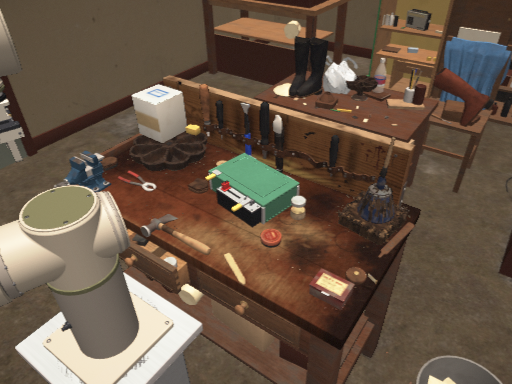

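The top view shows the case (lid corners about (335,228), (448,243), (440,316), (325,298) in the enlarged picture), red tab near (370,312), lever near (411,338) and pull near (336,303). I'll enlarge both.

Run:
```python
import cv2,numpy as np
a=cv2.imread('pics/top0.png')[140:230,195:315]
b=cv2.imread('pics/scene0.png')[145:255,180:320]
cv2.imwrite('pics/c1.png',np.vstack([cv2.resize(a,None,fx=6,fy=6,interpolation=cv2.INTER_CUBIC)]))
cv2.imwrite('pics/c2.png',cv2.resize(b,None,fx=5,fy=5,interpolation=cv2.INTER_CUBIC))
```

```text
(no output)
```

View pics/c1.png

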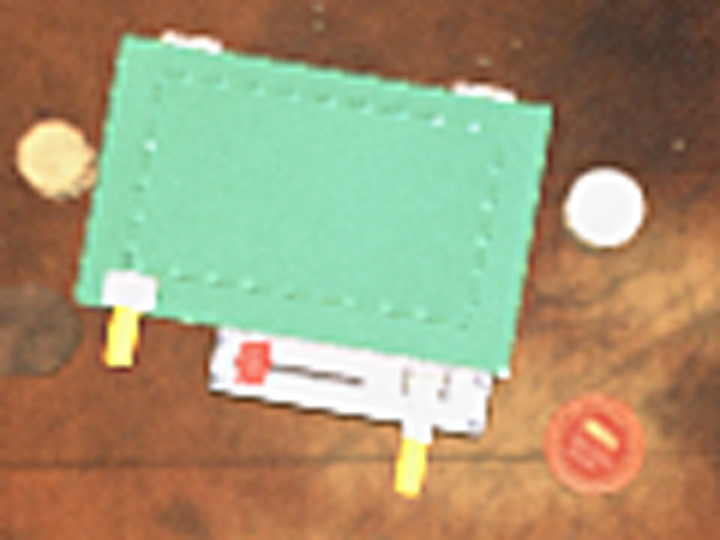

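View pics/c2.png

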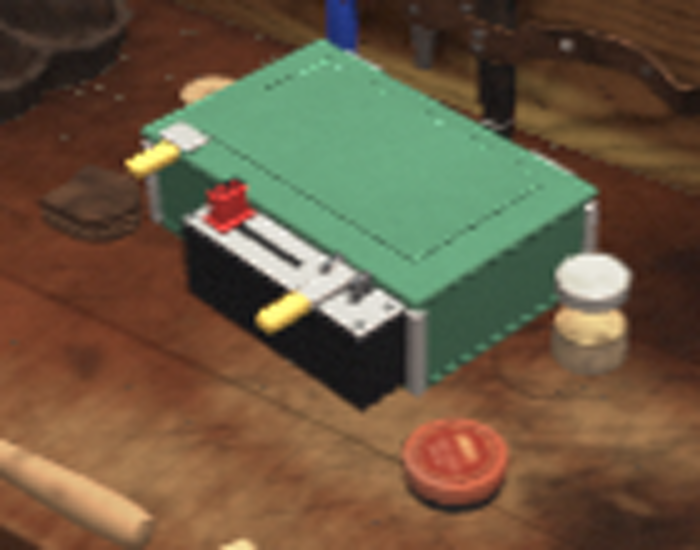

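```bash
cat >> h.py <<'E'
def proj(c,P):
    T=c['T'];p=(np.atleast_2d(P)-T[:3,3])@T[:3,:3]
    return np.c_[c['cx']+c['fx']*p[:,0]/p[:,2],c['cy']+c['fy']*p[:,1]/p[:,2]]
E
python3 - <<'E'
from h import *
from scipy.optimize import least_squares
L=lambda f:dict(np.load('pics/'+f+'.npz'))
t,s=L('top0.png'),L('scene0.png')
P=np.array([[80,130,85],[80,-130,85],[-80,130,85],[-148,-85,88],[-106,100,83]])/1e3
a=np.array([[125,36],[551,105],[76,302],[411,465],[121,340]])/6+[194.6,139.6]
P2=np.array([[80,130,85],[80,-130,85],[-80,-130,85],[-80,130,85],[-148,-85,86],[-106,100,82]])/1e3
b=np.array([[322,40],[597,190],[415,305],[143,130],[284,311],[152,158]])/5+[179.6,144.6]
def W(p,P): return R.from_euler('z',p[2]).apply(P)+[p[0],p[1],0]
f=lambda p:np.r_[(proj(t,W(p,P))-a).ravel(),(proj(s,W(p,P2))-b).ravel()]
r=least_squares(f,[.5,0,-.16]);print(r.x,np.round(r.fun.reshape(-1,2),1).tolist())
print(least_squares(lambda p:f(p)[:10],r.x).x,least_squares(lambda p:f(p)[10:],r.x).x)
np.save('case.npy',r.x)
print('tab top',[R.from_euler('z',-r.x[2]).apply(onz(t,253/6+194.6,362/6+139.6,.1)-[*r.x[:2],0])])
for n,p in dict(tab=[-101,25,90],lever=[-148,-85,84],pull=[-106,100,80]).items(): print(n,W(r.x,np.array(p)/1e3))
for n,q,z in(('jar',(605,208),.065),('spool',(55,158),.056),('tin',(595,443),.022)):print(n,onz(t,q[0]/6+194.6,q[1]/6+139.6,z))
E
```

```text
[ 0.62779714  0.03124864 -0.18940861] [[0.6, 0.3], [-0.1, 1.0], [0.9, -0.9], [0.3, 0.7], [0.3, 1.3], [0.3, -0.9], [-0.4, -1.1], [0.5, -2.1], [1.0, -1.2], [-0.2, -0.1], [-1.3, 0.7]]
[ 0.62982709  0.03280533 -0.18331768] [ 0.62442963  0.02842932 -0.19380053]
tab top [array([-0.10147073,  0.02000233,  0.1       ])]
tab [0.5333104  0.07481763 0.09      ]
lever [ 0.46644037 -0.02436604  0.084     ]
pull [0.54252068 0.1494177  0.08      ]
jar [ 0.62420483 -0.14476985  0.065     ]
spool [0.661798   0.19267354 0.056     ]
tin [ 0.48141334 -0.1387014   0.022     ]
```

```bash
cat >> h.py <<'E'
p=np.array([.6278,.0315,-.187])
try: p=np.load('pose.npy')
except Exception: pass
Rc=R.from_euler('z',p[2])
def pose(x,y,z,phi,d):
    """TCP pose with tool point d (m) ahead at case mm x,y,z; tool y=case y; phi=tilt about tool y (neg: fingers lean to case +x)"""
    Rt=Rc*R.from_matrix(np.diag([-1.,1,-1]))*R.from_euler('y',phi)
    g=Rc.apply(np.array([x,y,z])/1e3)+[p[0],p[1],0]
    return g-Rt.apply([0,0,d]),Rt
def inc(a,b):
    """row from pose a to pose b"""
    return np.round(np.r_[a[1].inv().apply(b[0]-a[0])/.2,(a[1].inv()*b[1]).as_rotvec()/np.pi],4).tolist()
def now():
    s=read_state();return np.array(s['tool_pos']),R.from_rotvec(s['orientation'])
def incase(d=.186):
    a=now();g=a[0]+a[1].apply([0,0,d]);s=read_state()
    print('t',s['t'],'pt',np.round(Rc.inv().apply(g-[p[0],p[1],0])*1e3,1),'F case',np.round(Rc.inv().apply(s['force']),2))
E
python3 - <<'E'
from h import *
print(inc(now(),pose(-101,60,170,0,.186)))
E
```

```text
[-2.4367, -1.7163, 0.2415, -0.0005, -0.0001, -0.0311]
```

Request:
{"api": "arm_command", "payload": {
  "increments": [
    [-0.8,-0.57,0,0,0,0],
    [-0.8,-0.57,0,0,0,0],
    [-0.8,-0.57,0,0,0,0],
    [-0.8,-0.57,0,0,0,0],
    [-0.8,-0.57,0,0,0,0]
  ],
  "fingers": 1,
  "force": 20
}}

```text
t: 0.72
tool_pos: [0.2904, 0.4211, 0.4046]
orientation: [-0.448, -3.109, -0.0]
force: [-0.3, 0.2, 0.3]
opening: 0.0474
gripper_force: 0.0
```

Request:
{"api": "arm_command", "payload": {
  "increments": [
    [-0.8,-0.57,0,0,0,0],
    [-0.8,-0.57,0,0,0,0],
    [-0.8,-0.57,0,0,0,0],
    [-0.8,-0.57,0,0,0,0],
    [-0.8,-0.57,0,0,0,0]
  ]
}}

```text
t: 1.35
tool_pos: [0.4114, 0.268, 0.4045]
orientation: [-0.446, -3.109, -0.0]
force: [-0.9, 0.2, -0.5]
opening: 0.0009
gripper_force: 0.0
```

Request:
{"api": "arm_command", "payload": {
  "increments": [
    [-0.8,-0.57,0,0,0,-0.031],
    [-0.8,-0.57,0,0,0,-0.031],
    [-0.8,-0.57,0,0,0,-0.031],
    [-0.8,-0.57,0,0,0,-0.031],
    [-0.8,-0.57,0,0,0,-0.031]
  ]
}}

```text
t: 1.98
tool_pos: [0.5329, 0.1143, 0.4043]
orientation: [-0.292, -3.127, -0.001]
force: [0.1, 0.2, 0.0]
opening: 0.0007
gripper_force: 0.0
```

Run:
```python
from h import *
incase();print(inc(now(),pose(-101,60,120,0,.186)))
s=read_state();print(s['opening'],np.round(s['q'],2))
c=snap('wrist','w1.png');print(c['fx'],c['cx'],c['cy'],np.round(c['T'],3).tolist())
cv2.imwrite('pics/w1b.png',cv2.resize(c['image'][:,:,::-1],(800,600)))
snap('top','top1.png')
```

```text
t 1.975 pt [-108.8   63.8  218.3] F case [0.03 0.25 0.01]
[-0.0386, -0.019, 0.4917, 0.0002, -0.0004, 0.0002]
0.0006752629266771062 [ 0.12 -0.02  1.64  0.    1.52 -1.27]
297.3186396354542 259.10964199052216 190.04670727693096 [[0.185, 0.954, 0.237, 0.467], [0.983, -0.179, -0.044, 0.127], [0.0, 0.242, -0.97, 0.383], [0.0, 0.0, 0.0, 1.0]]
```

View pics/w1b.png

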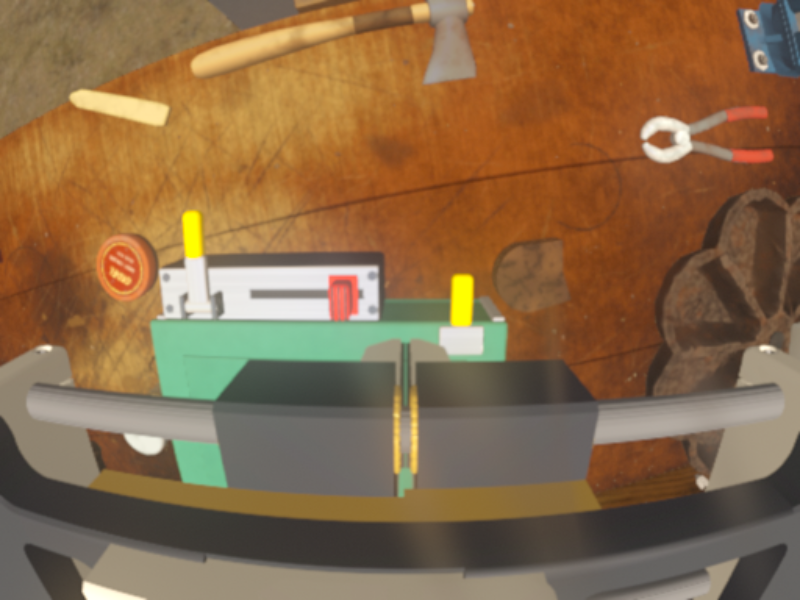

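The wrist view shows the tab knob at about (343,298), lever grip at (193,234), pull at (462,300), plate front corners (162,268)/(380,264), and fingertips at (363–450, 352). I'll refine the pose from this.

```bash
cat >> h.py <<'E'
def wproj(c,P):
    T=c['T'];q=(np.atleast_2d(P)-T[:3,3])@T[:3,:3]
    r=np.hypot(q[:,0],q[:,1]);th=np.arctan2(r,q[:,2])
    return np.c_[c['cx']+c['fx']*th*q[:,0]/r,c['cy']+c['fy']*th*q[:,1]/r]
def wray(c,u,v):
    a=np.array([(u-c['cx'])/c['fx'],(v-c['cy'])/c['fy']]);th=np.hypot(*a)
    return c['T'][:3,3],c['T'][:3,:3]@np.r_[a/th*np.sin(th),np.cos(th)]
E
python3 - <<'E'
from h import *
from scipy.optimize import least_squares
c=dict(np.load('pics/w1.png.npz'))
P=np.array([[-80,-130,85],[-80,130,85],[-122,-125,74],[-122,45,74],[-148,-85,88],[-106,100,84],[-165,-85,87]])/1e3
a=np.array([[153,321],[507,322],[162,268],[381,264],[193,234],[462,300],[193,212]])*.64
W=lambda p,P:R.from_euler('z',p[2]).apply(P)+[p[0],p[1],0]
f=lambda p:(wproj(c,W(p,P))-a).ravel()
r=least_squares(f,p);print(r.x,np.round(r.fun.reshape(-1,2),1).tolist())
A=now()
for u,v,d in((363,352,.186),(450,352,.186),(397,345,.186),(413,345,.186),(245,362,.15),(565,362,.15)):
    o,e=wray(c,u*.64,v*.64);o=A[1].inv().apply(o-A[0]);e=A[1].inv().apply(e);print(u,d,np.round((o+e*(d-o[2])/e[2])*1e3,1))
Ri=R.from_euler('z',-r.x[2])
for u,v,z in((330,276,.079),(358,276,.079),(330,300,.1),(353,300,.1),(330,280,.1),(353,318,.1)):
    o,e=wray(c,u*.64,v*.64);print(u,v,np.round(Ri.apply(o+e*(z-o[2])/e[2]-[r.x[0],r.x[1],0])*1e3,1))
E
python3 - <<'E'
import cv2
a=cv2.imread('pics/w1.png')
cv2.imwrite('pics/w1c.png',cv2.resize(a[160:235,195:315],None,fx=6,fy=6,interpolation=cv2.INTER_CUBIC))
E
```

```text
[ 0.62943328  0.03555702 -0.18780989] [[-1.0, 3.2], [0.1, 4.7], [-3.0, -0.0], [1.2, 0.9], [-0.0, -0.4], [2.0, -5.1], [-0.5, -2.2]]
363 0.186 [  4.3 -15.9 186. ]
450 0.186 [  4.2  17.  186. ]
397 0.186 [  7.1  -3.  186. ]
413 0.186 [  7.1   3.  186. ]
245 0.15 [ 14.  -49.6 150. ]
565 0.15 [ 13.9  49.6 150. ]
330 276 [-115.7    9.5   79. ]
358 276 [-115.7   28.5   79. ]
330 300 [-104.4   12.4  100. ]
353 300 [-104.5   27.2  100. ]
330 280 [-117.4   12.9  100. ]
353 318 [-92.6  26.8 100. ]
```

View pics/w1c.png

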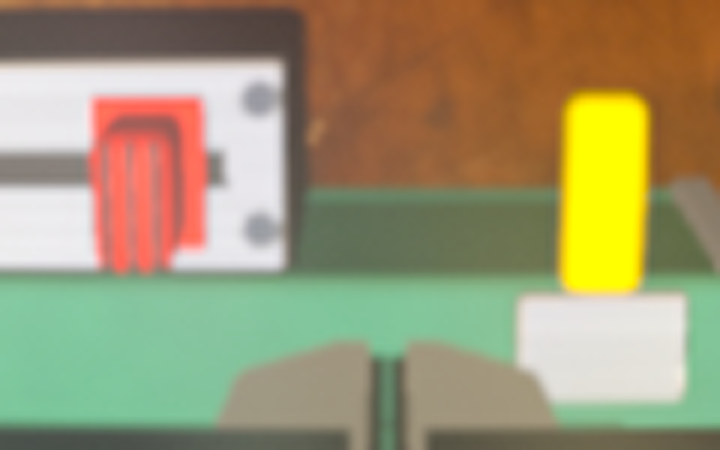

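Run:
```python
from h import *
from scipy.optimize import least_squares
c=dict(np.load('pics/w1.png.npz'));t=dict(np.load('pics/top0.png.npz'));s=dict(np.load('pics/scene0.png.npz'))
P=np.array([[-148,-85,89],[-106,100,84],[-165,-85,87],[-122,45,70]])/1e3
a=np.array([[193,234],[462,300],[193,212]])*.64
a=np.r_[a,[[195+302/6,160+10/6]]]
W=lambda p,P:R.from_euler('z',p[2]).apply(P)+[p[0],p[1],0]
PE=lambda e:np.array([[e,-130,85],[e,130,85]])/1e3
ae=np.array([[153,321],[507,322]])*.64
P3=lambda e:np.array([[80,130,85],[80,-130,85],[e,130,85],[-148,-85,89],[-106,100,84]])/1e3
a3=np.array([[125,36],[551,105],[76,302],[411,465],[121,340]])/6+[194.6,139.6]
P2=lambda e:np.array([[80,130,85],[80,-130,85],[e,-130,85],[e,130,85],[-148,-85,86],[-106,100,82]])/1e3
b=np.array([[322,40],[597,190],[415,305],[143,130],[284,311],[152,158]])/5+[179.6,144.6]
fw=lambda p:np.r_[(wproj(c,W(p,P))-a).ravel(),(wproj(c,W(p,PE(p[3]/10)))-ae).ravel()]
ft=lambda p:(proj(t,W(p,P3(p[3]/10)))-a3).ravel()
fs=lambda p:(proj(s,W(p,P2(p[3]/10)))-b).ravel()
# p[3]: lid front edge in cm
for nm,f in(('w',fw),('t',ft),('s',fs),('all',lambda p:np.r_[fw(p),ft(p),fs(p)])):
    def PEf(f):return f
    r=least_squares(lambda q:f(np.r_[q[:3],q[3]*1e4]),[.628,.033,-.187,-.0085]) ;print(nm,r.x*[1,1,1,1e4],np.round(r.fun.reshape(-1,2),1).tolist())
```

```text
w [ 6.29531040e-01  3.58105649e-02 -1.84695825e-01 -8.45473235e+02] [[-0.5, 0.0], [2.0, -5.4], [-0.7, -1.9], [-0.2, 7.4], [-1.5, -0.2], [0.3, 0.4]]
t [ 6.30878975e-01  3.23684144e-02 -1.89188683e-01 -8.64312438e+02] [[0.2, -0.5], [-0.4, 0.1], [0.2, 0.0], [-0.0, -0.1], [-0.1, 0.5]]
s [ 6.26561256e-01  2.81618016e-02 -1.91752361e-01 -8.60634683e+02] [[0.8, -0.5], [0.2, -0.5], [-0.5, -0.6], [0.1, -0.1], [0.2, 0.5], [-0.8, 1.1]]
all [ 6.29594357e-01  3.46482918e-02 -1.89046750e-01 -8.48606221e+02] [[-0.9, -0.0], [1.3, -4.7], [-1.0, -1.9], [-0.8, 7.9], [-2.1, -0.7], [-0.4, 0.8], [-0.4, -0.1], [-1.0, 0.5], [-0.3, -0.0], [-0.6, 0.2], [-0.7, 0.8], [-0.2, -1.4], [-1.0, -1.7], [-1.2, -2.1], [-0.6, -1.2], [-0.8, -0.8], [-1.7, 0.1]]
```

```bash
python3 - <<'E'
from h import *
np.save('pose.npy',[.6295,.0350,-.188])
E
python3 - <<'E'
from h import *
incase();print(inc(now(),pose(-104,62,82,0,.186)))
E
```

```text
t 2.075 pt [-110.5   60.4  218.6] F case [-0.2   0.83  0.14]
[-0.0322, 0.0079, 0.6829, 0.0002, -0.0003, 0.001]
```

Request:
{"api": "arm_command", "payload": {
  "increments": [
    [-0.032,0.008,0.2,0,0,0.001],
    [-0.032,0.008,0.4,0,0,0.001],
    [-0.032,0.008,0.55,0,0,0.001],
    [-0.032,0.008,0.65,0,0,0.001],
    [-0.032,0.008,0.683,0,0,0.001]
  ]
}}

```text
t: 2.7
tool_pos: [0.539, 0.1142, 0.2672]
orientation: [-0.296, -3.126, 0.0]
force: [0.2, -0.4, -0.1]
opening: 0.0008
gripper_force: 0.0
```

Request:
{"api": "arm_command", "payload": {
  "increments": [
    [0,-0.02,0,0,0,0],
    [0,-0.04,0,0,0,0],
    [0,-0.05,0,0,0,0],
    [0,-0.055,0,0,0,0],
    [0,-0.06,0,0,0,0]
  ]
}}

```text
t: 3.32
tool_pos: [0.5375, 0.1012, 0.2684]
orientation: [0.299, 3.127, 0.0]
force: [0.7, -0.8, -0.3]
opening: 0.0003
gripper_force: 0.0
```

Run:
```python
from h import *
incase()
c=snap('wrist','w2.png')
cv2.imwrite('pics/w2c.png',cv2.resize(c['image'][140:260,150:350,::-1],None,fx=4,fy=4,interpolation=cv2.INTER_CUBIC))
```

```text
t 3.325 pt [-102.7   47.9   82.4] F case [ 0.85 -0.68 -0.26]
```

View pics/w2c.png

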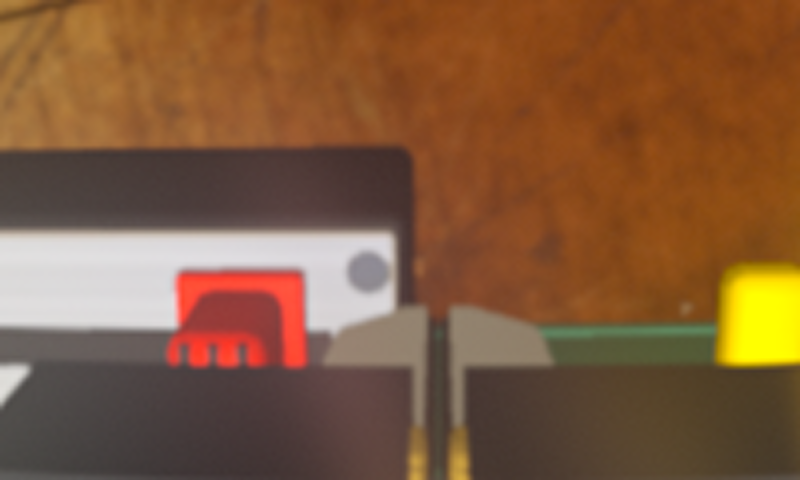

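Picture: finger's left face (~x 322) is just right of the tab foot (edge ~303) and in line with the knob. Approach slowly.

Request:
{"api": "arm_command", "payload": {
  "increments": [
    [0,-0.006,0,0,0,0],
    [0,-0.012,0,0,0,0],
    [0,-0.018,0,0,0,0],
    [0,-0.024,0,0,0,0],
    [0,-0.03,0,0,0,0]
  ]
}}

```text
t: 4.0
tool_pos: [0.5363, 0.0954, 0.2681]
orientation: [-0.299, -3.127, 0.0]
force: [1.2, -0.4, 0.0]
opening: 0.0008
gripper_force: 0.0
```

Request:
{"api": "arm_command", "payload": {
  "increments": [
    [0,-0.005,0,0,0,0],
    [0,-0.01,0,0,0,0],
    [0,-0.015,0,0,0,0],
    [0,-0.02,0,0,0,0],
    [0,-0.025,0,0,0,0]
  ]
}}

```text
t: 4.62
tool_pos: [0.5354, 0.091, 0.2682]
orientation: [0.298, 3.127, 0.002]
force: [1.8, 4.3, -0.9]
opening: 0.0005
gripper_force: 2.5
```

```bash
python3 -c "
from h import *
incase()"
```

```text
t 4.625 pt [-102.9   37.6   82.2] F case [ 0.91  4.57 -0.91]
```

Request:
{"api": "arm_command", "payload": {
  "increments": [
    [0,-0.003,0,0,0,0],
    [0,-0.006,0,0,0,0],
    [0,-0.009,0,0,0,0],
    [0,-0.012,0,0,0,0],
    [0,-0.012,0,0,0,0]
  ]
}}

```text
t: 5.25
tool_pos: [0.535, 0.0885, 0.2682]
orientation: [0.299, 3.127, 0.001]
force: [1.5, 5.3, -0.2]
opening: 0.0004
gripper_force: 2.5
```

Request:
{"api": "arm_command", "payload": {
  "increments": [
    [0,-0.003,0,0,0,0],
    [0,-0.006,0,0,0,0],
    [0,-0.009,0,0,0,0],
    [0,-0.01,0,0,0,0],
    [0,-0.01,0,0,0,0]
  ]
}}

```text
t: 5.88
tool_pos: [0.5346, 0.0864, 0.2682]
orientation: [0.299, 3.127, 0.0]
force: [1.4, 5.0, -1.1]
opening: 0.0005
gripper_force: 2.5
```

Request:
{"api": "arm_command", "payload": {
  "increments": [
    [0,-0.003,0,0,0,0],
    [0,-0.006,0,0,0,0],
    [0,-0.009,0,0,0,0],
    [0,-0.01,0,0,0,0],
    [0,-0.01,0,0,0,0]
  ]
}}

```text
t: 6.5
tool_pos: [0.5342, 0.0843, 0.2682]
orientation: [0.299, 3.127, 0.0]
force: [1.6, 4.8, -0.9]
opening: 0.0007
gripper_force: 2.5
```

Request:
{"api": "arm_command", "payload": {
  "increments": [
    [0,-0.003,0,0,0,0],
    [0,-0.006,0,0,0,0],
    [0,-0.009,0,0,0,0],
    [0,-0.01,0,0,0,0],
    [0,-0.01,0,0,0,0]
  ]
}}

```text
t: 7.12
tool_pos: [0.5338, 0.0823, 0.2681]
orientation: [0.299, 3.127, 0.0]
force: [1.6, 3.8, -1.1]
opening: -0.0001
gripper_force: 2.4
```

Request:
{"api": "arm_command", "payload": {
  "increments": [
    [0,-0.003,0,0,0,0],
    [0,-0.006,0,0,0,0],
    [0,-0.009,0,0,0,0],
    [0,-0.01,0,0,0,0],
    [0,-0.01,0,0,0,0]
  ]
}}

```text
t: 7.75
tool_pos: [0.5334, 0.0803, 0.2682]
orientation: [0.299, 3.127, -0.0]
force: [1.1, 4.8, -0.5]
opening: 0.0004
gripper_force: 2.4
```

Request:
{"api": "arm_command", "payload": {
  "increments": [
    [0,-0.003,0,0,0,0],
    [0,-0.006,0,0,0,0],
    [0,-0.009,0,0,0,0],
    [0,-0.01,0,0,0,0],
    [0,-0.01,0,0,0,0]
  ]
}}

```text
t: 8.38
tool_pos: [0.533, 0.0784, 0.2682]
orientation: [0.299, 3.127, -0.0]
force: [2.3, 5.2, -0.5]
opening: 0.0007
gripper_force: 2.4
```

Request:
{"api": "arm_command", "payload": {
  "increments": [
    [0,-0.003,0,0,0,0],
    [0,-0.006,0,0,0,0],
    [0,-0.009,0,0,0,0],
    [0,-0.01,0,0,0,0],
    [0,-0.01,0,0,0,0]
  ]
}}

```text
t: 9.0
tool_pos: [0.5327, 0.0764, 0.2682]
orientation: [0.299, 3.127, -0.0]
force: [0.5, 5.1, -0.5]
opening: 0.0005
gripper_force: 2.4
```

Request:
{"api": "arm_command", "payload": {
  "increments": [
    [0,-0.003,0,0,0,0],
    [0,-0.006,0,0,0,0],
    [0,-0.009,0,0,0,0],
    [0,-0.01,0,0,0,0],
    [0,-0.01,0,0,0,0]
  ]
}}

```text
t: 9.62
tool_pos: [0.5323, 0.0744, 0.2681]
orientation: [0.299, 3.127, -0.0]
force: [2.1, 4.0, 0.6]
opening: 0.0004
gripper_force: 2.4
```

Request:
{"api": "arm_command", "payload": {
  "increments": [
    [0,-0.003,0,0,0,0],
    [0,-0.006,0,0,0,0],
    [0,-0.009,0,0,0,0],
    [0,-0.01,0,0,0,0],
    [0,-0.01,0,0,0,0]
  ]
}}

```text
t: 10.25
tool_pos: [0.5319, 0.0725, 0.2682]
orientation: [0.299, 3.127, 0.0]
force: [2.5, 5.5, -1.1]
opening: 0.0006
gripper_force: 2.6
```

Request:
{"api": "arm_command", "payload": {
  "increments": [
    [0,-0.002,0,0,0,0],
    [0,-0.004,0,0,0,0],
    [0,-0.006,0,0,0,0],
    [0,-0.008,0,0,0,0],
    [0,-0.008,0,0,0,0]
  ]
}}

```text
t: 10.88
tool_pos: [0.5317, 0.0714, 0.2682]
orientation: [0.299, 3.127, 0.002]
force: [3.0, 8.6, -0.9]
opening: 0.0006
gripper_force: 4.1
```

Request:
{"api": "arm_command", "payload": {
  "increments": [
    [0,-0.002,0,0,0,0],
    [0,-0.003,0,0,0,0],
    [0,-0.004,0,0,0,0],
    [0,-0.004,0,0,0,0],
    [0,-0.004,0,0,0,0]
  ]
}}

```text
t: 11.5
tool_pos: [0.5316, 0.0709, 0.2682]
orientation: [0.298, 3.127, 0.003]
force: [2.8, 9.0, -1.1]
opening: 0.0005
gripper_force: 5.0
```

Request:
{"api": "arm_command", "payload": {
  "increments": [
    [0,-0.002,0,0,0,0],
    [0,-0.003,0,0,0,0],
    [0,-0.004,0,0,0,0],
    [0,-0.004,0,0,0,0],
    [0,-0.004,0,0,0,0]
  ]
}}

```text
t: 12.12
tool_pos: [0.5314, 0.0704, 0.2683]
orientation: [0.298, 3.127, 0.004]
force: [3.5, 11.0, -1.2]
opening: 0.0003
gripper_force: 5.7
```

Seated at about 11.5 N. Back off and rise.

Request:
{"api": "arm_command", "payload": {
  "increments": [
    [0,0.06,0,0,0,0],
    [0,0.1,0,0,0,0],
    [0,0.1,-0.3,0,0,0],
    [0,0.1,-0.6,0,0,0],
    [0,0.1,-0.6,0,0,0]
  ]
}}

```text
t: 12.75
tool_pos: [0.5366, 0.0892, 0.3947]
orientation: [0.298, 3.117, 0.001]
force: [1.3, 0.3, -0.3]
opening: 0.0002
gripper_force: 0.0
```

Run:
```python
from h import *
incase(.167)
a=now();b=pose(-180,-85,160,-.6,.167);print(inc(a,b));print(inc(b,pose(-150,-85,84,-.6,.167)))
for f in(-.6,):
  g=pose(-150,-85,84,f,.167);print(g[0])
```

```text
t 12.75 pt [-99.6  36.2 227.7] F case [ 1.24  0.55 -0.3 ]
[0.8682, -0.6074, 0.4743, 0.0004, -0.1877, -0.001]
[0.0908, -0.0, 0.3983, 0.0, 0.0, 0.0]
[ 0.37362316 -0.00284485  0.22183105]
```

Request:
{"api": "arm_command", "payload": {
  "increments": [
    [0.17,-0.12,0.095,0,-0.038,0],
    [0.35,-0.24,0.19,0,-0.076,0],
    [0.52,-0.37,0.28,0,-0.115,0],
    [0.7,-0.49,0.38,0,-0.15,0],
    [0.868,-0.607,0.474,0,-0.188,-0.001]
  ],
  "fingers": 0,
  "force": 25
}}

```text
t: 13.38
tool_pos: [0.3676, 0.005, 0.3073]
orientation: [0.242, 2.566, -0.081]
force: [-32.6, 9.5, 28.9]
opening: 0.0442
gripper_force: 0.0
```

Run:
```python
from h import *
incase(.167);print(read_state()['opening'],np.round(read_state()['q'],2))
a=now();b=pose(-150,-85,84,-.6,.167);print(inc(a,b))
c=snap('wrist','w3.png')
cv2.imwrite('pics/w3b.png',cv2.resize(c['image'][:,:,::-1],(800,600)))
print(np.round(wproj(c,Rc.apply(np.array([[-148,-85,84],[-165,-85,84],[-131,-85,84]])/1e3)+[p[0],p[1],0])*1.5625,0))
```

```text
t 13.375 pt [-162.1  -79.7  166.4] F case [-33.85   3.26  28.95]
0.04417194476147943 [-0.1  -0.89  2.5  -0.07  0.97 -1.46]
[0.198, -0.0294, 0.3809, -0.0024, -0.0108, 0.0006]
[[395. 257.]
 [394. 229.]
 [395. 282.]]
```

View pics/w3b.png

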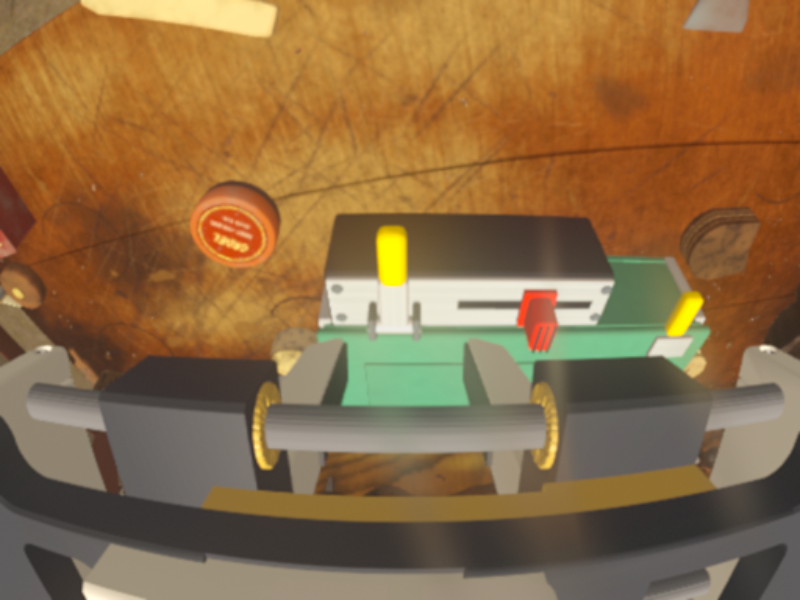

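Joints 2 and 3 are at their limits (too much tilt). The grip is visible at (392,255), matching the prediction (395,257). I'll reduce the tilt.

Run:
```python
from h import *
a=now();print(inc(a,pose(-150,-85,150,-.15,.167)))
```

```text
[-0.3315, -0.0273, 0.178, -0.003, 0.1343, 0.0001]
```

Request:
{"api": "arm_command", "payload": {
  "increments": [
    [-0.08,-0.01,0.0,0,0.04,0],
    [-0.16,-0.02,0.05,0,0.07,0],
    [-0.25,-0.027,0.1,0,0.1,0],
    [-0.33,-0.027,0.178,0,0.134,0],
    [-0.33,-0.027,0.178,0,0.134,0]
  ]
}}

```text
t: 14.05
tool_pos: [0.4406, -0.0144, 0.3105]
orientation: [0.287, 2.991, -0.03]
force: [-0.7, 0.1, -0.0]
opening: 0.0466
gripper_force: 0.0
```

Run:
```python
from h import *
incase(.167);s=read_state();print(s['opening'],np.round(s['q'],2),s['force'])
a=now();b=pose(-150,-85,84,-.15,.167);print(inc(a,b))
```

```text
t 14.05 pt [-153.3  -85.1  145.1] F case [-0.7  -0.03 -0.05]
0.04659858506794924 [-0.14 -0.33  2.09 -0.01  1.24 -1.52] [-0.69461229  0.10170109 -0.04829224]
[0.0356, -0.0035, 0.3049, -0.0023, -0.0037, -0.0008]
```

Request:
{"api": "arm_command", "payload": {
  "increments": [
    [0.035,-0.003,0.1,0,-0.003,0],
    [0.035,-0.003,0.2,0,-0.003,0],
    [0.035,-0.003,0.26,0,-0.003,0],
    [0.035,-0.003,0.305,0,-0.003,0],
    [0.035,-0.003,0.305,0,-0.003,0]
  ]
}}

```text
t: 14.68
tool_pos: [0.4417, -0.0155, 0.2515]
orientation: [0.284, 2.975, -0.031]
force: [0.3, 0.2, 0.3]
opening: 0.0466
gripper_force: 0.0
```

Request:
{"api": "arm_command", "payload": {
  "increments": [
    [0,0,0,0,0,0],
    [0,0,0,0,0,0],
    [0,0,0,0,0,0],
    [0,0,0,0,0,0],
    [0,0,0,0,0,0]
  ],
  "fingers": 1,
  "force": 20
}}

```text
t: 15.3
tool_pos: [0.442, -0.0161, 0.2521]
orientation: [0.284, 2.975, -0.034]
force: [-1.8, -4.6, 2.6]
opening: 0.0139
gripper_force: 20.0
```

```bash
cat > arc.py <<'E'
from h import *
import sys
# arc.py hx hz r y a0 a1 phi0 phi1 n : rows from now along arc about the hinge
hx,hz,r,y,a0,a1,f0,f1=map(float,sys.argv[1:9]);incase(.167)
s=read_state();print(s['opening'],s['gripper_force'],np.round(s['q'],2))
P=lambda k:pose(hx-r*np.cos(a0+(a1-a0)*k),y,hz+r*np.sin(a0+(a1-a0)*k),f0+(f1-f0)*k,.167)
n=int(sys.argv[9])
for c in range(n):
    for i in range(1,6): print(inc(P(c/n),P((c+i/5)/n)))
    print()
E
python3 arc.py -95 84 55 -85 0 1.25 -.15 .5 3
```

```text
t 15.3 pt [-148.9  -86.6   87.1] F case [-0.94 -4.9   2.59]
0.013878299374359634 20.005205869674683 [-0.15 -0.26  2.15 -0.02  1.09 -1.52]
[-0.0405, -0.0, -0.0217, 0.0, 0.0138, 0.0]
[-0.0829, -0.0, -0.0414, 0.0, 0.0276, 0.0]
[-0.1269, -0.0, -0.0589, 0.0, 0.0414, 0.0]
[-0.1724, -0.0, -0.0742, 0.0, 0.0552, 0.0]
[-0.2194, -0.0, -0.087, 0.0, 0.069, 0.0]

[-0.0449, 0.0, -0.0204, 0.0, 0.0138, -0.0]
[-0.0915, -0.0, -0.0384, 0.0, 0.0276, 0.0]
[-0.1396, -0.0, -0.0539, 0.0, 0.0414, -0.0]
[-0.1891, -0.0, -0.0668, 0.0, 0.0552, 0.0]
[-0.2398, 0.0, -0.077, 0.0, 0.069, 0.0]

[-0.0489, 0.0, -0.0182, 0.0, 0.0138, -0.0]
[-0.0994, -0.0, -0.0338, 0.0, 0.0276, -0.0]
[-0.1511, -0.0, -0.0465, -0.0, 0.0414, -0.0]
[-0.2039, 0.0, -0.0563, -0.0, 0.0552, -0.0]
[-0.2577, 0.0, -0.0631, 0.0, 0.069, -0.0]
```

Request:
{"api": "arm_command", "payload": {
  "increments": [
    [-0.04,0,-0.022,0,0.014,0],
    [-0.083,0,-0.041,0,0.028,0],
    [-0.127,0,-0.059,0,0.041,0],
    [-0.172,0,-0.074,0,0.055,0],
    [-0.219,0,-0.087,0,0.069,0]
  ]
}}

```text
t: 15.92
tool_pos: [0.4818, -0.0238, 0.2747]
orientation: [-0.294, -3.062, 0.002]
force: [1.9, -5.5, -9.1]
opening: 0.0134
gripper_force: 20.0
```

```bash
python3 arc.py -95 84 55 -85 0.42 1.3 .067 .5 2
```

```text
t 15.925 pt [-145.   -86.7  108.1] F case [ 2.91 -5.07 -9.1 ]
0.013438604009369864 19.998542368412018 [-0.15 -0.05  1.92 -0.01  1.34 -1.53]
[-0.0455, -0.0, -0.0215, 0.0, 0.0138, 0.0]
[-0.0929, -0.0, -0.0406, 0.0, 0.0276, 0.0]
[-0.1419, -0.0, -0.057, 0.0, 0.0413, 0.0]
[-0.1925, -0.0, -0.0706, 0.0, 0.0551, -0.0]
[-0.2444, 0.0, -0.0814, 0.0, 0.0689, -0.0]

[-0.0502, -0.0, -0.0189, -0.0, 0.0138, 0.0]
[-0.102, -0.0, -0.0349, -0.0, 0.0276, 0.0]
[-0.1553, -0.0, -0.0479, -0.0, 0.0413, 0.0]
[-0.2097, -0.0, -0.0578, 0.0, 0.0551, 0.0]
[-0.2652, -0.0, -0.0644, 0.0, 0.0689, 0.0]
```

Request:
{"api": "arm_command", "payload": {
  "increments": [
    [-0.046,0,-0.022,0,0.014,0],
    [-0.093,0,-0.041,0,0.028,0],
    [-0.142,0,-0.057,0,0.041,0],
    [-0.193,0,-0.071,0,0.055,0],
    [-0.244,0,-0.081,0,0.069,0]
  ]
}}

```text
t: 16.55
tool_pos: [0.53, -0.0331, 0.2871]
orientation: [-0.274, -2.844, -0.028]
force: [-3.8, -4.6, -7.8]
opening: 0.014
gripper_force: 20.0
```

Request:
{"api": "arm_command", "payload": {
  "increments": [
    [-0.05,0,-0.019,0,0.014,0],
    [-0.102,0,-0.035,0,0.028,0],
    [-0.155,0,-0.048,0,0.041,0],
    [-0.21,0,-0.058,0,0.055,0],
    [-0.265,0,-0.064,0,0.069,0]
  ]
}}

```text
t: 17.18
tool_pos: [0.5833, -0.0434, 0.2848]
orientation: [-0.255, -2.628, -0.054]
force: [-7.6, -3.9, -4.2]
opening: 0.0137
gripper_force: 20.0
```

Run:
```python
from h import *
incase(.167);print(read_state()['opening'])
c=snap('wrist','w4.png');d=snap('scene','s4.png')
a=cv2.resize(d['image'][120:250,160:320,::-1],None,fx=2.4,fy=2.4,interpolation=cv2.INTER_CUBIC)
cv2.imwrite('pics/w4b.png',np.hstack([c['image'][60:372,60:460,::-1],a[:312]]))
```

```text
t 17.175 pt [-111.2  -86.6  138.4] F case [-6.72 -5.26 -4.18]
0.013736172747525345
```

View pics/w4b.png

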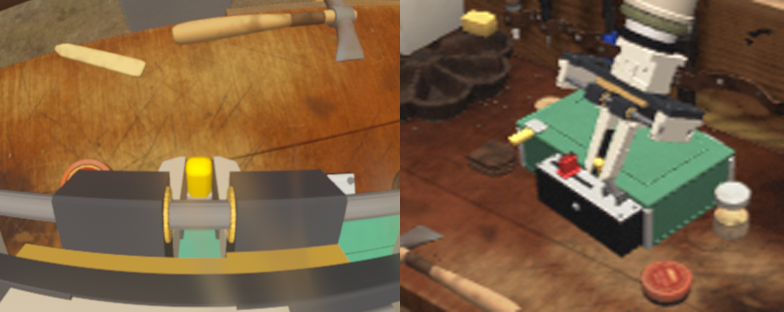

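The lever stands up in the fingers (right view, grip beside the fingers; left view at (200,175)). Release and back out.

Request:
{"api": "arm_command", "payload": {
  "increments": [
    [0,0,0,0,0,0],
    [0,0,0,0,0,0],
    [0,0,-0.15,0,0,0],
    [0,0,-0.3,0,0,0],
    [0,0,-0.45,0,0,0]
  ],
  "fingers": 0
}}

```text
t: 17.9
tool_pos: [0.6267, -0.0504, 0.3669]
orientation: [-0.254, -2.635, -0.056]
force: [-0.0, -0.4, -0.6]
opening: 0.0463
gripper_force: 0.0
```

Run:
```python
from h import *
incase(.167);print(read_state()['opening'])
a=now();b=pose(-125,100,160,-.35,.167);print(inc(a,b));print(inc(b,pose(-109,100,81,-.35,.167)))
```

```text
t 17.9 pt [-66.1 -85.1 220. ] F case [ 0.05 -0.38 -0.6 ]
0.04626674260131446
[0.7461, 0.9207, 0.6811, -0.0019, -0.269, -0.0011]
[0.0603, 0.0, 0.3985, 0.0, 0.0, 0.0]
```

Request:
{"api": "arm_command", "payload": {
  "increments": [
    [0.05,0.25,0,0,-0.03,0],
    [0.2,0.5,0.05,0,-0.08,0],
    [0.38,0.75,0.2,0,-0.13,0],
    [0.5,0.92,0.35,0,-0.18,0],
    [0.62,0.92,0.5,-0.002,-0.22,0]
  ]
}}

```text
t: 18.52
tool_pos: [0.5061, 0.1624, 0.3362]
orientation: [0.277, 2.928, -0.024]
force: [0.2, -1.5, -0.4]
opening: 0.0466
gripper_force: 0.0
```

Run:
```python
from h import *
incase(.167);print(np.round(read_state()['q'],2))
a=now();b=pose(-125,100,150,-.35,.167);print(inc(a,b));print(inc(b,pose(-109,100,81,-.35,.167)))
```

```text
t 18.525 pt [-111.6  102.5  172.6] F case [ 0.51 -1.43 -0.41]
[ 0.24 -0.1   1.86 -0.09  1.2  -1.11]
[0.2116, -0.0107, 0.1066, 0.0008, -0.0473, -0.0004]
[0.0431, 0.0, 0.3515, 0.0, 0.0, 0.0]
```

Request:
{"api": "arm_command", "payload": {
  "increments": [
    [0.07,-0.004,0.03,0,-0.016,0],
    [0.14,-0.008,0.06,0,-0.032,0],
    [0.21,-0.011,0.1,0,-0.047,0],
    [0.21,-0.011,0.106,0,-0.047,0],
    [0.21,-0.011,0.106,0,-0.047,0]
  ]
}}

```text
t: 19.15
tool_pos: [0.471, 0.1647, 0.3075]
orientation: [0.268, 2.787, -0.046]
force: [0.4, -1.2, -0.3]
opening: 0.0464
gripper_force: 0.0
```

Run:
```python
from h import *
incase(.167);print(np.round(read_state()['q'],2))
a=now();print(inc(a,pose(-109,100,81,-.35,.167)))
c=snap('wrist','w5.png')
cv2.imwrite('pics/w5b.png',cv2.resize(c['image'][:,:,::-1],(800,600)))
print(np.round(wproj(c,Rc.apply(np.array([[-106,100,85],[-122,100,85],[-148,-85,84]])/1e3)+[p[0],p[1],0])*1.5625,0))
```

```text
t 19.15 pt [-123.8   97.7  150.2] F case [ 0.59 -1.08 -0.32]
[ 0.29 -0.22  2.03 -0.18  1.03 -1.01]
[0.0526, 0.0111, 0.3507, -0.0003, -0.0023, -0.0012]
[[409. 316.]
 [409. 288.]
 [ 61. 248.]]
```

View pics/w5b.png

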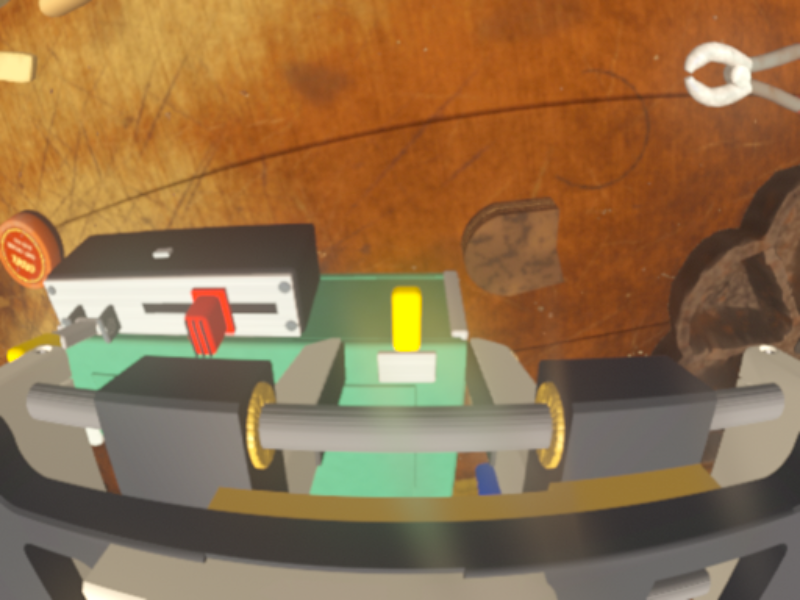

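The pull at (407,318) matches the prediction (409,316), and the lever stands up at left. Grasp the pull.

Request:
{"api": "arm_command", "payload": {
  "increments": [
    [0.05,0.011,0.1,0,-0.002,-0.001],
    [0.05,0.011,0.2,0,-0.002,-0.001],
    [0.05,0.011,0.29,0,-0.002,-0.001],
    [0.05,0.011,0.35,0,-0.002,-0.001],
    [0.05,0.011,0.35,0,-0.002,-0.001]
  ]
}}

```text
t: 19.82
tool_pos: [0.485, 0.1638, 0.2367]
orientation: [0.264, 2.783, -0.049]
force: [-0.4, -0.3, 0.1]
opening: 0.0467
gripper_force: 0.0
```

Request:
{"api": "arm_command", "payload": {
  "increments": [
    [0,0,0,0,0,0],
    [0,0,0,0,0,0],
    [0,0,0,0,0,0],
    [0,0,0,0,0,0],
    [0,0,0,0,0,0]
  ],
  "fingers": 1,
  "force": 25
}}

```text
t: 20.45
tool_pos: [0.4849, 0.1633, 0.2378]
orientation: [0.263, 2.781, -0.051]
force: [-3.2, -7.6, 4.5]
opening: 0.0136
gripper_force: 25.0
```

```bash
python3 arc.py 84 77 193 100 0.02 1.25 -.35 .35 6
```

```text
t 20.45 pt [-108.9   98.4   80.8] F case [-1.68 -8.03  4.46]
0.013585742602839778 25.003741085529327 [ 0.28 -0.09  2.06 -0.21  0.88 -0.99]
[-0.0345, -0.0, -0.0364, 0.0, 0.0074, 0.0]
[-0.0706, -0.0, -0.0716, -0.0, 0.0149, -0.0]
[-0.108, 0.0, -0.1057, 0.0, 0.0223, -0.0]
[-0.1469, -0.0, -0.1386, 0.0, 0.0297, -0.0]
[-0.1871, 0.0, -0.1702, 0.0, 0.0371, -0.0]

[-0.0377, -0.0, -0.0349, 0.0, 0.0074, 0.0]
[-0.0768, -0.0, -0.0685, -0.0, 0.0149, 0.0]
[-0.1173, -0.0, -0.1009, 0.0, 0.0223, -0.0]
[-0.1591, -0.0, -0.1319, 0.0, 0.0297, 0.0]
[-0.2022, -0.0, -0.1616, 0.0, 0.0371, -0.0]

[-0.0407, -0.0, -0.0331, 0.0, 0.0074, 0.0]
[-0.0828, -0.0, -0.0649, 0.0, 0.0149, 0.0]
[-0.1262, -0.0, -0.0953, 0.0, 0.0223, 0.0]
[-0.1708, -0.0, -0.1242, 0.0, 0.0297, 0.0]
[-0.2166, -0.0, -0.1516, 0.0, 0.0371, 0.0]

[-0.0436, -0.0, -0.0311, -0.0, 0.0074, 0.0]
[-0.0884, -0.0, -0.0608, -0.0, 0.0149, 0.0]
[-0.1345, -0.0, -0.0889, 0.0, 0.0223, 0.0]
[-0.1817, 0.0, -0.1155, 0.0, 0.0297, 0.0]
[-0.23, 0.0, -0.1405, 0.0, 0.0371, 0.0]

[-0.0463, -0.0, -0.0289, -0.0, 0.0074, 0.0]
[-0.0937, 0.0, -0.0562, 0.0, 0.0149, 0.0]
[-0.1422, -0.0, -0.0819, -0.0, 0.0223, 0.0]
[-0.1918, -0.0, -0.1059, 0.0, 0.0297, 0.0]
[-0.2424, -0.0, -0.1282, -0.0, 0.0371, 0.0]

[-0.0487, 0.0, -0.0264, 0.0, 0.0074, 0.0]
[-0.0985, 0.0, -0.0511, 0.0, 0.0149, -0.0]
[-0.1493, 0.0, -0.0742, 0.0, 0.0223, -0.0]
[-0.201, 0.0, -0.0954, 0.0, 0.0297, 0.0]
[-0.2536, 0.0, -0.1149, 0.0, 0.0371, 0.0]
```

```bash
python3 arc.py 84 77 193 100 0.02 1.25 -.35 .6 6 | awk 'NR>2'
```

```text
[-0.0415, -0.0, -0.0362, 0.0, 0.0101, -0.0]
[-0.0845, -0.0, -0.0708, 0.0, 0.0202, -0.0]
[-0.1288, 0.0, -0.104, -0.0, 0.0302, -0.0]
[-0.1745, -0.0, -0.1355, 0.0, 0.0403, -0.0]
[-0.2215, 0.0, -0.1654, 0.0, 0.0504, -0.0]

[-0.0432, -0.0, -0.0354, -0.0, 0.0101, 0.0]
[-0.0878, -0.0, -0.0693, 0.0, 0.0202, -0.0]
[-0.1338, -0.0, -0.1016, 0.0, 0.0302, 0.0]
[-0.1811, -0.0, -0.1321, -0.0, 0.0403, 0.0]
[-0.2296, -0.0, -0.161, -0.0, 0.0504, 0.0]

[-0.0448, -0.0, -0.0346, 0.0, 0.0101, 0.0]
[-0.0911, -0.0, -0.0676, 0.0, 0.0202, 0.0]
[-0.1386, -0.0, -0.0989, -0.0, 0.0302, 0.0]
[-0.1875, -0.0, -0.1285, 0.0, 0.0403, 0.0]
[-0.2375, -0.0, -0.1563, 0.0, 0.0504, 0.0]

[-0.0465, -0.0, -0.0337, 0.0, 0.0101, 0.0]
[-0.0943, -0.0, -0.0657, 0.0, 0.0202, 0.0]
[-0.1434, -0.0, -0.096, -0.0, 0.0302, -0.0]
[-0.1937, 0.0, -0.1245, 0.0, 0.0403, 0.0]
[-0.2452, -0.0, -0.1511, 0.0, 0.0504, 0.0]

[-0.048, -0.0, -0.0327, 0.0, 0.0101, -0.0]
[-0.0974, 0.0, -0.0637, 0.0, 0.0202, -0.0]
[-0.148, -0.0, -0.0929, -0.0, 0.0302, -0.0]
[-0.1997, 0.0, -0.1202, 0.0, 0.0403, -0.0]
[-0.2526, -0.0, -0.1457, 0.0, 0.0504, -0.0]

[-0.0495, 0.0, -0.0317, 0.0, 0.0101, -0.0]
[-0.1004, 0.0, -0.0616, 0.0, 0.0202, -0.0]
[-0.1524, 0.0, -0.0896, 0.0, 0.0302, -0.0]
[-0.2055, 0.0, -0.1157, 0.0, 0.0403, -0.0]
[-0.2598, 0.0, -0.1399, 0.0, 0.0504, -0.0]
```

Request:
{"api": "arm_command", "payload": {
  "increments": [
    [-0.042,0,-0.036,0,0.01,0],
    [-0.085,0,-0.071,0,0.02,0],
    [-0.129,0,-0.104,0,0.03,0],
    [-0.175,0,-0.136,0,0.04,0],
    [-0.222,0,-0.165,0,0.05,0]
  ]
}}

```text
t: 21.08
tool_pos: [0.5145, 0.1575, 0.2827]
orientation: [0.279, 2.94, -0.031]
force: [2.3, -5.5, -4.5]
opening: 0.0134
gripper_force: 25.0
```

Request:
{"api": "arm_command", "payload": {
  "increments": [
    [-0.043,0,-0.035,0,0.01,0],
    [-0.088,0,-0.069,0,0.02,0],
    [-0.134,0,-0.102,0,0.03,0],
    [-0.181,0,-0.132,0,0.04,0],
    [-0.23,0,-0.161,0,0.05,0]
  ]
}}

```text
t: 21.7
tool_pos: [0.5524, 0.1504, 0.3225]
orientation: [0.294, 3.098, -0.01]
force: [-2.4, -4.2, -4.4]
opening: 0.0137
gripper_force: 25.0
```

```bash
python3 arc.py 84 77 193 100 0.43 1.25 -.03 .6 4 | awk 'NR<3'
```

```text
t 21.7 pt [-92.3  98.3 155.6] F case [-1.53 -4.61 -4.4 ]
0.013713281059126982 25.000917613506317 [ 0.18  0.1   1.68 -0.01  1.34 -1.2 ]
```

Request:
{"api": "arm_command", "payload": {
  "increments": [
    [-0.045,0,-0.035,0,0.01,0],
    [-0.091,0,-0.068,0,0.02,0],
    [-0.139,0,-0.099,0,0.03,0],
    [-0.188,0,-0.129,0,0.04,0],
    [-0.238,0,-0.156,0,0.05,0]
  ]
}}

```text
t: 22.32
tool_pos: [0.598, 0.1418, 0.3554]
orientation: [-0.285, -3.0, -0.012]
force: [-6.3, -4.3, -1.5]
opening: 0.0138
gripper_force: 25.0
```

Request:
{"api": "arm_command", "payload": {
  "increments": [
    [-0.047,0,-0.034,0,0.01,0],
    [-0.094,0,-0.066,0,0.02,0],
    [-0.143,0,-0.096,0,0.03,0],
    [-0.194,0,-0.125,0,0.04,0],
    [-0.245,0,-0.151,0,0.05,0]
  ]
}}

```text
t: 22.95
tool_pos: [0.6497, 0.1319, 0.3798]
orientation: [-0.271, -2.845, -0.033]
force: [-6.5, -4.3, -1.8]
opening: 0.0137
gripper_force: 25.0
```

Request:
{"api": "arm_command", "payload": {
  "increments": [
    [-0.048,0,-0.033,0,0.01,0],
    [-0.097,0,-0.064,0,0.02,0],
    [-0.148,0,-0.093,0,0.03,0],
    [-0.2,0,-0.12,0,0.04,0],
    [-0.253,0,-0.146,0,0.05,0]
  ]
}}

```text
t: 23.58
tool_pos: [0.7057, 0.1212, 0.394]
orientation: [-0.257, -2.69, -0.052]
force: [-4.3, -4.5, -2.1]
opening: 0.0139
gripper_force: 25.0
```

```bash
python3 arc.py 84 77 193 100 0.43 1.25 -.03 .6 4 | awk 'NR<3'
```

```text
t 23.575 pt [-12.5  98.5 243. ] F case [-3.4  -5.27 -2.06]
0.013883154644730708 25.002945363521576 [ 0.07  0.69  0.83  0.12  2.04 -1.28]
```

Request:
{"api": "arm_command", "payload": {
  "increments": [
    [-0.05,0,-0.032,0,0.01,0],
    [-0.1,0,-0.062,0,0.02,0],
    [-0.152,0,-0.09,0,0.03,0],
    [-0.205,0,-0.116,0,0.04,0],
    [-0.26,0,-0.14,0,0.05,0]
  ]
}}

```text
t: 24.2
tool_pos: [0.7638, 0.1099, 0.3973]
orientation: [-0.243, -2.534, -0.07]
force: [-4.5, -2.7, -1.4]
opening: 0.0136
gripper_force: 25.0
```

Request:
{"api": "arm_command", "payload": {
  "increments": [
    [0,0,0,0,0,0],
    [0,0,0,0,0,0],
    [0,0,0,0,0,0],
    [0,0,-0.15,0,0,0],
    [0,0,-0.35,0,0,0]
  ],
  "fingers": 0
}}

```text
t: 24.82
tool_pos: [0.7731, 0.101, 0.444]
orientation: [-0.245, -2.548, -0.078]
force: [-0.3, -1.2, -0.1]
opening: 0.0462
gripper_force: 0.0
```

Request:
{"api": "arm_command", "payload": {
  "increments": [
    [0,0,-0.15,0,0,0],
    [0,0,-0.3,0,0,0],
    [0,0,-0.3,0,0,0],
    [0,0,-0.3,0,0,0],
    [0,0,-0.3,0,0,0]
  ]
}}

```text
t: 25.45
tool_pos: [0.7634, 0.09, 0.4855]
orientation: [-0.252, -2.577, -0.091]
force: [0.8, -0.3, -1.1]
opening: 0.0464
gripper_force: 0.0
```

Run:
```python
from h import *
incase(.167);print(read_state()['opening'])
c=snap('wrist','w6.png');d=snap('scene','s6.png')
a=cv2.resize(d['image'][90:250,150:330,::-1],None,fx=2,fy=2,interpolation=cv2.INTER_CUBIC)
cv2.imwrite('pics/w6b.png',np.hstack([c['image'][30:350,50:450,::-1],a[:320]]))
```

```text
t 25.45 pt [ 33.3  82.  343.6] F case [ 0.8  -0.11 -1.13]
0.046447706689821996
```

View pics/w6b.png

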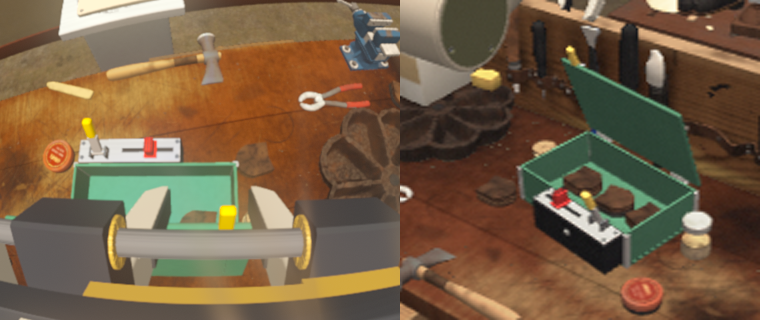

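Lid stands open, the lever is up, the tab is pushed along, and the gripper is clear.

```bash
python3 -c "
from plant import *
print(close_job())"
```

```text
the job is handed in; nothing more can be done
None
```

The job is handed in at about 25.5 s: tab seated at about 11.4 N, lever up about 1.28 rad, lid open about 1.2 rad (angles estimated from the gripper's position), gripper clear. The last picture shows the lid open, the lever up and the bystanders it covers in place; no verdict was returned.

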